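# Snap the receipt printer's cover shut and feed the paper

## Robot

A 6-joint arm with a two-finger parallel gripper is mounted at the origin on a cart in front of the work surface, level with it; the furniture and walls round the work are solid. World frame = base frame: x ahead of the robot, y to its left, z up, the work surface at z = 0. Lengths are in m, angles in rad, forces in N, time in s.
With the tool pointing down it reaches from about 0.35 to 0.95 m from the base axis. Payload 17.4 kg.
Tool frame: the origin (TCP) lies at the centre of the arm's flange, where the gripper is bolted on; the fingertips stand env.tips_ahead ahead of it and the grasp point (between the pads) lies 167 mm ahead of it (env.tips_ahead is the distance from the TCP to the fingertips, in m); z points along the fingers, y is the line along which they close (so a half turn about z gives the same grasp; the last joint's range is limited). The gripper opens to 93 mm and grips with 3 to 60 N. Pads are 15 mm wide; open, the fingers measure 128 mm over their backs; the gripper's body (75 mm by 188 mm) begins 65 mm behind the grasp point.
Start: joints at [1.094, 0.116, 1.442, -0, 1.584, -0.038], TCP at [0.287, 0.611, 0.405] pointing down, gripper open.
Joint ranges: [-2.83, 2.83], [-0.83, 2.19], [0.07, 2.5], [-1.14, 4.28], [0.01, 3], [-2.97, 2.97]. Speed limits (rad/s): [1.89, 1.89, 2.22, 3.14, 3.14, 3.14].

## Interface

Orientations are given as a unit quaternion [w, x, y, z].
In Python, from plant import env, command_gripper, vision, close_job, nets, sensors gives the robot as it stands. Calls block until the motion is done:
- env.goto(position, orientation): joint-space move of the TCP to a pose.
- env.move_straight(position, attitude=None, vel=0.15): straight line of the TCP; attitude=None keeps the orientation; vel is the mean speed in m/s.
- env.goto_joints(angles): joint-space move.
- command_gripper(opening, effort=None): finger opening in m; effort is the grip in N (None keeps the last); returns when the fingers have stopped.
- env.dwell(seconds).
- env.solve_ik(position, orientation): joint angles nearest the present ones, or None.
- vision.read_camera(name): name is "scene" or "top" or "wrist"; returns a dict with "frame" (400x640x3 uint8, blue, green, red), "mtx" (3x3 intrinsics, pixels), "dist_coeffs" ([k1, k2, p1, p2, k3] as OpenCV has them; the pictures are not rectified), "R" (3x3) and "t" (3): a world point X has camera coordinates R X + t; the wrist camera has in their place "T_tool_cam" (4x4, takes a point from camera to tool coordinates, whose origin is the TCP and whose axes are the flange's). Camera axes: x right, y down, z forward; pixel columns grow to the right and rows downward; lengths in m; the calibration is good to about 2 mm. A picture is of the moment at which its call begins: read the wrist's pose just before it. There is no depth.
A pose or a line that the arm cannot do raises env.MotionError and nothing moves.
- close_job(): hands the job in; it is judged then, once.
Trained networks look in a picture, given as the dict that the camera call returned (one of the last four; its "shot" number tells which), for a name from the list of things; names that differ only in an ending like _2 or _b are one class to them, and where a whole thing is asked for, a point or a joint stands for the part that bears it (a point fixed in the world has none). Each returns a list of dicts, best first, with "p" (0 to 1); they miss things now and then, are a little off and sometimes report something else, mostly with a low value. They report only what shows in the picture. A call takes as long as a camera call. They do not tell look-alikes from the thing itself.
- nets.silhouettes(picture, target): "pixels" (400x640 bool, what is visible of it) and "pixel" ([row, column] in pixels, amid what is visible of it).
Readings, each from a call of its own:
- sensors.get_time_s(): time.
- sensors.get_joint_positions(): joint angles.
- sensors.get_dq(): joint speeds.
- sensors.get_tau(): joint torques, N m.
- sensors.get_tcp_pos(): TCP position.
- sensors.get_orientation(): TCP orientation.
- sensors.get_ft_force(): force on the tool from outside, world axes, zero at the start.
- sensors.get_moment(): the same for the moment, N m.
- sensors.get_finger_gap(): finger opening in m.
- sensors.get_grasp_force(): force on a finger pad.
Only numpy, scipy, OpenCV 4.12 (cv2) and the standard library are available. Lean on these libraries where they do the work, as an engineer would, in place of code of your own. Each camera call takes 0.05 s, during which the arm holds its last target. There are 200 camera calls.

## Task

A fresh paper roll has just been dropped into the small receipt printer on the desk, and its dark cover still stands open. Push the cover down from outside with the fingertips until its catch snaps and it lies fully shut, then press the green feed button right down, and let it come up again. Do not pinch the cover: keep off the print roller on its inner side and off the paper roll, do not press the red power button, use no great force, and leave everything else on the desk as it stands.

Things in the scene. Friction and masses are not known exactly. Their poses are not given: they have to be found in the camera images.
- printer: Compact light-grey receipt printer, fixed to the desk, 190 deep (x) x 135 wide (y) x 108 mm high when shut. Origin: centre of its underside; own x points from its front to its back, y to its left, z up. The front deck with the buttons (x -95 to -40 mm) is 88 mm high, a white paper tail lying down its middle; behind it is the bay with the roll, under the cover.
- cover (a joint): Dark cover, hinged at its back. Value in rad: 0 fully shut and level, grows as it opens up and back, 1.57 upright. A stiff hinge (0.14 N m) keeps it where it is left. Below about 0.10 rad a sprung catch resists: about 10 N, pushing down within 40 mm of the free edge, snaps it through and it then stays at 0; pushed less, it stays ajar, its edge up to 10 mm up.
- cover_edge (a point): Middle of the cover's free (front) edge, on its outer face; with the cover shut it is at printer x -34, y 0, z 108 mm.
- hinge (a point): Middle of the cover's hinge line, which runs along the printer's y at printer x +85, z 92.5 mm. The cover is 131 mm wide and reaches 119 mm from this line; its outer face (upper when shut, back when upright) is flat, 15.5 mm outside the plane through this line that is level when the cover is shut.
- print_roller: Black rubber print roller, 11 mm across, 90 mm long, on the inner side of the cover 10 mm behind its free edge, 28 mm below the outer face; it turns freely and must not be touched. Origin at its middle.
- feed_button (a joint): Travel of the green feed button, m: 0 up, 0.004 fully down; it is sprung (about 4 N fully down) and comes up by itself.
- feed_top (a point): Top centre of the green feed button, a round cap 19 mm across standing 8 mm above the deck on the printer's right (printer x -68, y -47, z 96 mm). It moves straight down.
- power_button (a joint): Travel of the red power button, m: 0 up, 0.004 fully down. Not to be pressed.
- power_top (a point): Top centre of the red power button, like the green one but on the printer's left (printer y +47).
- paper_roll: White paper roll, 38 mm across and 57 mm long, loose in the printer's bay with its axis along the printer's y; origin under its middle, on the bay's floor (printer x +25, z 40 mm).
- tumbler: Grey-white drinking tumbler, 90 mm across, 189 mm tall, upright; origin under its middle. Bystander.
- spare_roll_a: Spare white paper roll standing on end, 42 mm across, 57 mm tall; origin under its middle. Bystander.
- spare_roll_b: Spare white paper roll standing on end, 44 mm across, 57 mm tall; origin under its middle. Bystander.
- red_case: Flat red meter case with a dark top panel, 120x60x30 mm; origin under its middle. Bystander.
- mouse: Black computer mouse, 105x60x34 mm; origin under its middle. Bystander.
There are look-alikes about, which are no part of the job. What is shaped like the paper_roll but brown is not meant.

How it is judged:
By the outcome, as a careful person would: the job done as asked, in the order asked, and still so for the second after the job is handed in, with the robot touching nothing.
It also fails if it takes over 45 s, if anything falls off the work surface, if the arm or the gripper's body presses on something with over 40 N, if the wrist force passes 120 N, or if a joint passes its speed limit or range.

## Working session

There is one attempt and no reset: what is moved stays moved. The work goes in short steps, each a Python script; the robot and the scene stay as the last script left them, time stands still between calls to the robot, and variables do not carry over. Pictures are saved under pics/ and viewed, at most 10 in all, crops included, and the job is handed in when it is done.

```bash
mkdir -p pics; ls; python3 - <<'E'
from plant import env, vision, nets, sensors
import cv2, numpy as np, pickle
print(env.tips_ahead, sensors.get_orientation(), sensors.get_time_s())
S={}
ims=[]
for c in ["scene","top"]:
    p=vision.read_camera(c); S[c]=p; ims.append(p["frame"])
    print(c,p["mtx"].tolist() if hasattr(p["mtx"],'tolist') else p["mtx"],p["R"],p["t"])
    for n in ["printer","cover","feed_button","power_button","paper_roll","print_roller"]:
        r=nets.silhouettes(p,n); S[c+n]=r
        for d in r[:3]:
            m=d["pixels"]; ys,xs=np.nonzero(m); print(c,n,round(d["p"],2),d["pixel"],m.sum(),(xs.min(),xs.max(),ys.min(),ys.max()) if len(xs) else None)
    cv2.imwrite(f"pics/{c}.png",p["frame"])
pickle.dump(S,open("s.pkl","wb"))
print(sensors.get_time_s())
E
```

```text
pics
0.1861 [-1.43119456e-04  2.17637774e-01  9.76029454e-01 -5.32462647e-04] 0.0
scene [[447.6732332864102, 0.0, 318.1890178631026], [0.0, 447.6732332864102, 193.94708683846926], [0.0, 0.0, 1.0]] [[-0.78904852 -0.61418867 -0.01321801]
 [-0.37060087  0.49305079 -0.78711875]
 [ 0.48995656 -0.61617628 -0.61665984]] [0.50069737 0.22937772 0.96921704]
scene paper_roll 0.59 [240.4, 397.7] 372 (np.int64(382), np.int64(409), np.int64(228), np.int64(248))
top [[480.92431451100725, 0.0, 324.74688210388183], [0.0, 480.92431451100725, 201.6570257435067], [0.0, 0.0, 1.0]] [[ 0.00670225 -0.99997598 -0.00176784]
 [-0.98385704 -0.00627804 -0.17884608]
 [ 0.17883068  0.00293797 -0.98387548]] [0.11110479 0.55409604 1.19495967]
top printer 0.9 [208.0, 310.3] 4036 (np.int64(280), np.int64(339), np.int64(162), np.int64(244))
top printer 0.35 [167.8, 309.1] 570 (np.int64(280), np.int64(334), np.int64(161), np.int64(178))
top cover 0.7 [167.7, 306.9] 660 (np.int64(279), np.int64(335), np.int64(162), np.int64(178))
top feed_button 0.38 [226.3, 332.3] 56 (np.int64(328), np.int64(335), np.int64(224), np.int64(231))
top power_button 0.23 [205.6, 312.3] 4035 (np.int64(280), np.int64(340), np.int64(161), np.int64(243))
top paper_roll 0.82 [276.7, 348.9] 335 (np.int64(342), np.int64(356), np.int64(267), np.int64(290))
top paper_roll 0.72 [196.2, 368.6] 307 (np.int64(356), np.int64(377), np.int64(184), np.int64(206))
top paper_roll 0.67 [191.7, 308.0] 293 (np.int64(298), np.int64(321), np.int64(186), np.int64(200))
top print_roller 0.47 [175.4, 306.3] 180 (np.int64(289), np.int64(327), np.int64(172), np.int64(178))
0.7
```

```bash
python3 - <<'E'
import cv2
a=cv2.imread("pics/top.png");cv2.imwrite("pics/topc.png",cv2.resize(a[100:340,180:500],None,fx=2.5,fy=2.5,interpolation=cv2.INTER_CUBIC))
E
```

```text
(no output)
```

View pics/topc.png

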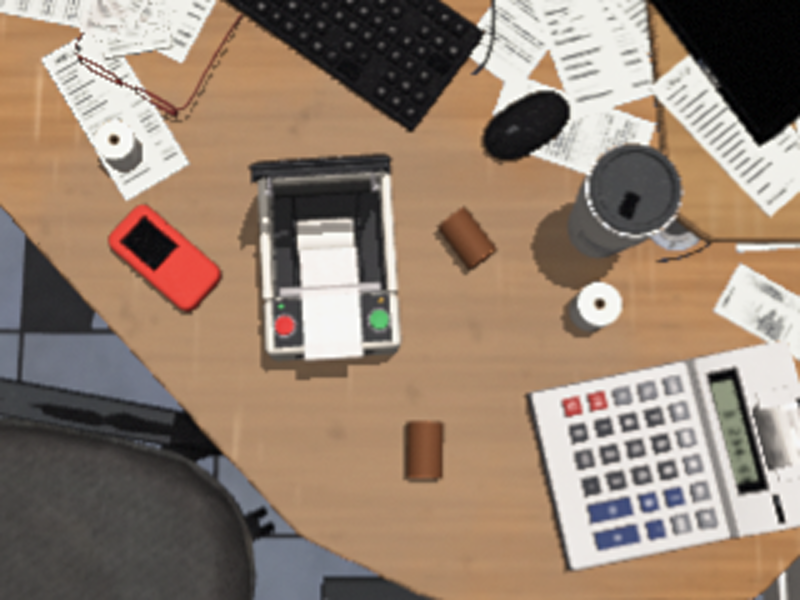

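View pics/scene.png

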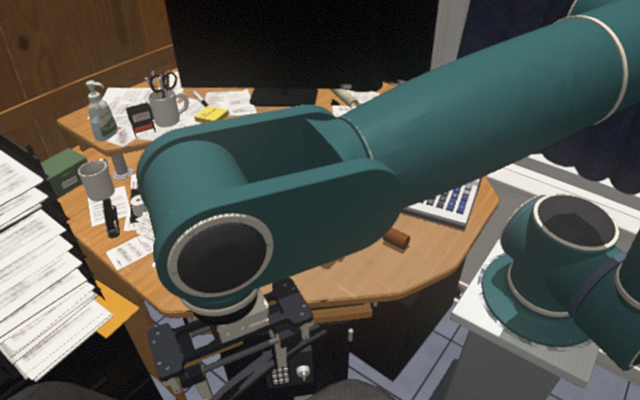

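Top view: the printer's front faces the robot. The red button is at about (294,230), the green at (332,227), and the cover is roughly upright at rows 162-178. The scene camera is blocked by the arm. I'll get a coarse pose from the two buttons, then look with the wrist camera.

```bash
cat > h.py <<'E'
from plant import env, command_gripper, vision, close_job, nets, sensors
import cv2, numpy as np
from scipy.spatial.transform import Rotation as Ro
from scipy.optimize import least_squares
def rot(q): return Ro.from_quat(np.array(q)[[1,2,3,0]]).as_matrix()
def quat(R): return Ro.from_matrix(R).as_quat()[[3,0,1,2]]
def shoot(c):
    pos,q=np.array(sensors.get_tcp_pos()),sensors.get_orientation()
    p=dict(vision.read_camera(c))
    if c=="wrist":
        T=np.eye(4);T[:3,:3]=rot(q);T[:3,3]=pos
        W=np.linalg.inv(T@np.array(p["T_tool_cam"])); p["R"],p["t"]=W[:3,:3],W[:3,3]
    return p
def proj(p,X):
    return cv2.projectPoints(np.array(X,float).reshape(-1,3),cv2.Rodrigues(np.array(p["R"]))[0],np.array(p["t"],float),np.array(p["mtx"]),np.array(p["dist_coeffs"],float))[0].reshape(-1,2)
def ray(p,uv,z):
    n=cv2.undistortPoints(np.array(uv,float).reshape(-1,1,2),np.array(p["mtx"]),np.array(p["dist_coeffs"],float)).reshape(-1,2)
    R,t=np.array(p["R"]),np.array(p["t"]); C=-R.T@t
    d=np.c_[n,np.ones(len(n))]@R
    return C+d*((z-C[2])/d[:,2])[:,None]
def buttons(p,roi=None):
    out=[]
    f=p["frame"].astype(int);b,g,r=f[...,0],f[...,1],f[...,2]
    for m in [(g>r*1.6)&(g>b*1.3)&(g>90),(r>g*2)&(r>b*2)&(r>120)]:
        n,l,s,c=cv2.connectedComponentsWithStats(m.astype(np.uint8))
        out.append([(s[i,4],c[i]) for i in range(1,n) if s[i,4]>20])
    return out
def w(P,X):  # printer pose (x,y,yaw) -> world
    X=np.atleast_2d(X).astype(float);c,s=np.cos(P[2]),np.sin(P[2])
    return np.c_[P[0]+c*X[:,0]-s*X[:,1],P[1]+s*X[:,0]+c*X[:,1],X[:,2]]
E
python3 - <<'E'
from h import *
import pickle
S=pickle.load(open("s.pkl","rb"));p=S["top"]
print(buttons(p)); 
g=[c for a,c in buttons(p)[0] if 320<c[0]<340 and 215<c[1]<240][0]
r=[c for a,c in buttons(p)[1] if 285<c[0]<303 and 215<c[1]<240][0]
G,Rr=ray(p,[g,r],.096); print(G,Rr,np.linalg.norm(G-Rr))
d=Rr-G; yaw=np.arctan2(d[1],d[0])-np.pi/2; m=(G+Rr)/2
P=np.array([m[0]+.068*np.cos(yaw),m[1]+.068*np.sin(yaw),yaw]);print("P",P)
np.save("P.npy",P)
T=np.array(vision.read_camera("wrist")["T_tool_cam"]);print(T.round(3))
print(w(P,[85,0,92.5])if 0 else w(P,[.085,0,.0925]))
E
```

```text
[[(np.int32(24), array([330.04166667,  41.16666667])), (np.int32(39), array([331.25641026, 227.38461538]))], [(np.int32(31), array([338.16129032,  46.93548387])), (np.int32(62), array([247.5483871 ,  56.37096774])), (np.int32(730), array([247.39452055, 204.37260274])), (np.int32(41), array([293.14634146, 229.85365854]))]]
[0.48058861 0.09809679 0.096     ] [0.47386194 0.19201571 0.096     ] 0.09415949540139996
P [0.54505153 0.14991411 0.07150005]
[[-0.001 -0.969 -0.248  0.068]
 [ 1.    -0.001 -0.001  0.   ]
 [ 0.    -0.248  0.969  0.019]
 [ 0.     0.     0.     1.   ]]
[[0.62983435 0.15598644 0.0925    ]]
```

```bash
cat >> h.py <<'E'
def tool(yaw,tilt=0):
    """tool down, tool x = -printer x; tilt>0 leans the fingertips towards printer -x"""
    c,s=np.cos(yaw),np.sin(yaw)
    R=np.array([[-c,-s,0],[-s,c,0],[0,0,-1.]]).T   # columns x,y,z
    return Ro.from_rotvec(tilt*np.array([-s,c,0])).as_matrix()@R
def cover(th,y=0.065):
    hx,hz=.085,.0925;o=[]
    for s,n in [(.119,.0155),(.02,.0155),(.109,.0155-.028)]:
        for yy in (-y,y): o.append([hx-s*np.cos(th)+n*np.sin(th),yy,hz+s*np.sin(th)+n*np.cos(th)])
    return np.array(o)
E
python3 - <<'E'
from h import *
P=np.load("P.npy")
command_gripper(0.0,20)
env.goto(w(P,[-.07,0,.45])[0],quat(tool(P[2])))
p=shoot("wrist")
import pickle;pickle.dump(p,open("w1.pkl","wb"))
print(buttons(p),proj(p,w(P,[[-.068,-.047,.096],[-.068,.047,.096]])),sensors.get_time_s(),sensors.get_tcp_pos())
for n in ["cover","print_roller","printer"]:
    for d in nets.silhouettes(p,n)[:2]:
        ys,xs=np.nonzero(d["pixels"]);print(n,d["p"],xs.min(),xs.max(),ys.min(),ys.max())
v=p["frame"].copy()
for th,col in [(1.4,(255,0,0)),(1.57,(0,255,0)),(1.8,(0,0,255))]:
    for u in proj(p,w(P,cover(th))): cv2.circle(v,tuple(int(a) for a in u),3,col,1)
    print(th,proj(p,w(P,cover(th))).round(1).tolist())
cv2.imwrite("pics/w1.png",v)
E
```

```text
[[(np.int32(179), array([281.34636872, 179.70391061])), (np.int32(28), array([360.5       , 195.21428571]))], [(np.int32(130), array([143.66923077, 102.28461538])), (np.int32(123), array([125.14634146, 106.01626016])), (np.int32(174), array([359.20689655, 180.14942529])), (np.int32(2075), array([429.66795181, 223.30554217]))]] [[280.67069787 181.32559366]
 [358.80095309 181.29317118]] 4.0833 [0.47526296 0.14549377 0.44988362]
cover 0.54 316 323 299 326
print_roller 0.41 351 366 172 187
printer 0.64 266 375 151 326
1.4 [[251.1, 359.7], [388.3, 359.7], [269.4, 309.6], [370.2, 309.6], [252.7, 326.2], [386.7, 326.2]]
1.57 [[252.8, 375.8], [386.7, 375.8], [269.9, 310.8], [369.7, 310.8], [253.1, 344.5], [386.3, 344.5]]
1.8 [[256.0, 390.8], [383.5, 390.8], [270.5, 311.5], [369.1, 311.5], [254.8, 365.1], [384.7, 365.1]]
```

View pics/w1.png

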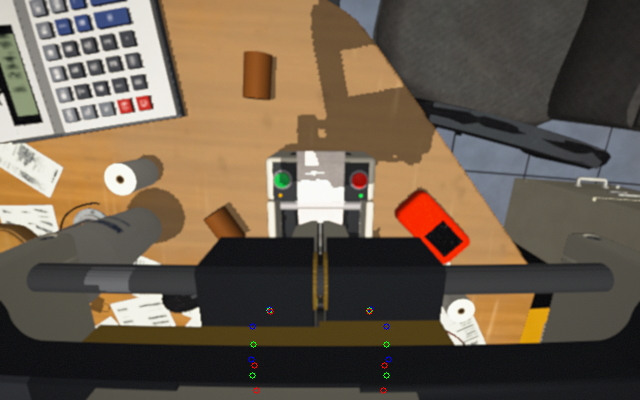

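Wrist view: the buttons at (281,180) and (359,180) agree with the pose to about 1.5 px. The closed gripper hides the cover, so I'll use the top and scene cameras to get its angle.

```bash
python3 - <<'E'
from h import *
import pickle
P=np.load("P.npy")
t=pickle.load(open("s.pkl","rb"))["top"]
p=shoot("scene");print(sensors.get_time_s())
for n in ["cover","printer"]:
    for d in nets.silhouettes(p,n)[:2]:
        ys,xs=np.nonzero(d["pixels"]);print(n,d["p"],xs.min(),xs.max(),ys.min(),ys.max())
v=[t["frame"].copy(),p["frame"].copy()]
big=[]
c=proj(p,w(P,[.06,0,.12]))[0];print(c)
for q,f,ce in [(t,v[0],(308,195)),(p,v[1],c)]:
    x0,y0=int(ce[0])-50,int(ce[1])-60;k=5
    im=cv2.resize(f[max(y0,0):y0+120,max(x0,0):x0+80+20],None,fx=4,fy=4,interpolation=cv2.INTER_CUBIC)
    for th,col in [(1.4,(255,0,0)),(1.6,(0,255,0)),(1.8,(0,0,255)),(2.0,(0,255,255))]:
        for u in proj(q,w(P,cover(th,.0655))): cv2.circle(im,tuple(int((a-b+.5)*4) for a,b in zip(u,(max(x0,0),max(y0,0)))),4,col,1)
    big.append(im)
h=max(i.shape[0] for i in big)
big=[cv2.copyMakeBorder(i,0,h-i.shape[0],0,0,cv2.BORDER_CONSTANT) for i in big]
cv2.imwrite("pics/th.png",np.hstack(big))
E
```

```text
4.2833
cover 0.58 263 306 147 204
printer 0.92 263 357 146 261
[288.44834168 188.55161946]
```

View pics/th.png

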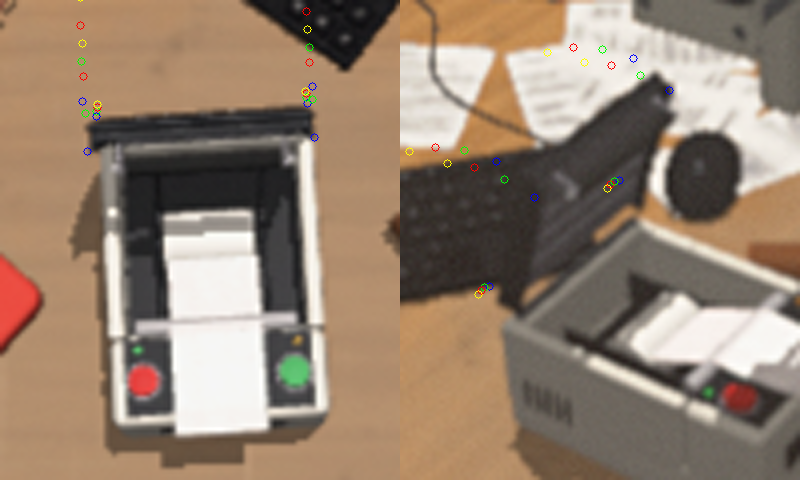

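```bash
python3 - <<'E'
from h import *
import pickle
P=np.load("P.npy")
t=pickle.load(open("s.pkl","rb"))["top"]
p=shoot("scene")
v=[(t,(258,135)),(p,(238,128))]
big=[]
for q,(x0,y0) in v:
    im=cv2.resize(q["frame"][y0:y0+100,x0:x0+100],None,fx=4,fy=4,interpolation=cv2.INTER_CUBIC)
    for th,col in [(1.0,(255,0,0)),(1.1,(0,255,0)),(1.2,(0,0,255)),(1.3,(0,255,255))]:
        for u in proj(q,w(P,cover(th,.0655))[:4]): cv2.circle(im,(int((u[0]-x0+.5)*4),int((u[1]-y0+.5)*4)),3,col,1)
    # buttons, body rear top corners
    for u in proj(q,w(P,[[-.068,.047,.096],[-.068,-.047,.096],[-.095,.0675,.088],[-.095,-.0675,.088],[.095,.0675,0],[.085,.0655,.0925]])): cv2.circle(im,(int((u[0]-x0+.5)*4),int((u[1]-y0+.5)*4)),3,(255,0,255),1)
    big.append(im)
cv2.imwrite("pics/th2.png",np.hstack(big))
E
```

```text
(no output)
```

View pics/th2.png

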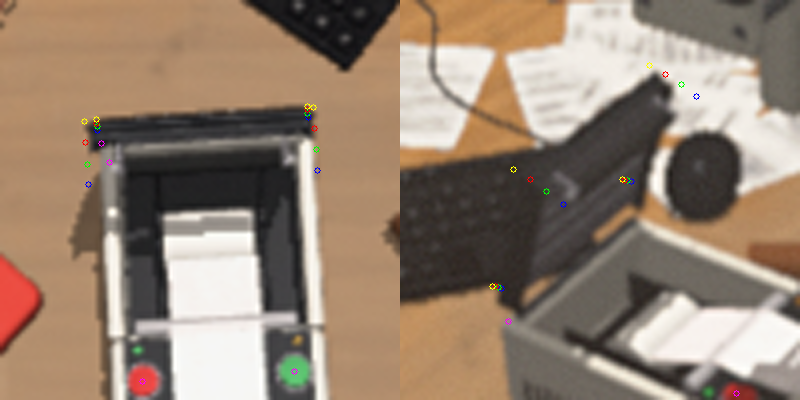

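The projected edge fits the cover at about 1.25 rad, leaning slightly forward, in both views. I'll go over it, get behind it and push it down, following the arc.

```bash
cat >> h.py <<'E'
L=env.tips_ahead
def tcp(P,tip,t):
    """TCP for a fingertip point in printer coordinates at tilt t"""
    return w(P,tip)[0]-L*tool(P[2],t)[:,2]
def tipfor(th,t,s=.10,gap=0.):
    n=np.array([np.sin(th),0,np.cos(th)])
    C=np.array([.085-s*np.cos(th),0,.0925+s*np.sin(th)])+n*.0155
    return C+n*(.0075*abs(np.sin(th-t))+gap)
def go(P,tip,t,vel=.15): env.move_straight(tcp(P,tip,t),quat(tool(P[2],t)),vel)
def st(m=""): print(m,round(sensors.get_time_s(),2),np.round(sensors.get_ft_force(),1),np.round(np.array(sensors.get_tcp_pos()),4))
E
python3 - <<'E'
from h import *
P=np.load("P.npy")
for th,t in [(1.5,.4),(1.0,.4),(.5,.2),(.0,0)]: print(env.solve_ik(tcp(P,tipfor(th,t),t),quat(tool(P[2],t))) is not None)
go(P,[.05,0,.28],.2,.2)
go(P,[.16,0,.26],.4,.2); st("over")
go(P,tipfor(1.5,.4,gap=.012),.4,.15); st("behind")
for th in [1.4,1.3,1.2,1.1,1.0]:
    go(P,tipfor(th,.4),.4,.06); st(th)
    if np.linalg.norm(sensors.get_ft_force())>15: print("stop");break
E
```

```text
True
True
True
True
over 6.26 [-0.3  0.1 -0.2] [0.7762 0.1666 0.4322]
behind 6.95 [ 0.2 -0.1  1.4] [0.7289 0.1631 0.3676]
1.4 7.47 [-0.3 -0.  -0.3] [0.7066 0.1615 0.3666]
1.3 7.8 [ 0.2 -0.1  0. ] [0.6958 0.1607 0.3661]
1.2 8.12 [ 1.1  0.1 -0.3] [0.6852 0.16   0.3648]
1.1 8.45 [-0.4 -0.4  0.5] [0.6748 0.1592 0.3623]
1.0 8.78 [-0.3 -0.1 -0.2] [0.6646 0.1585 0.3587]
```

```bash
python3 - <<'E'
from h import *
P=np.load("P.npy")
p=shoot("scene")
x0,y0=208,98
im=cv2.resize(p["frame"][y0:y0+150,x0:x0+200],None,fx=4,fy=4,interpolation=cv2.INTER_CUBIC)
for u in proj(p,w(P,cover(1.0,.0655))[:4]): cv2.circle(im,(int((u[0]-x0+.5)*4),int((u[1]-y0+.5)*4)),3,(0,255,0),1)
cv2.imwrite("pics/c1.png",im)
E
```

```text
(no output)
```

View pics/c1.png

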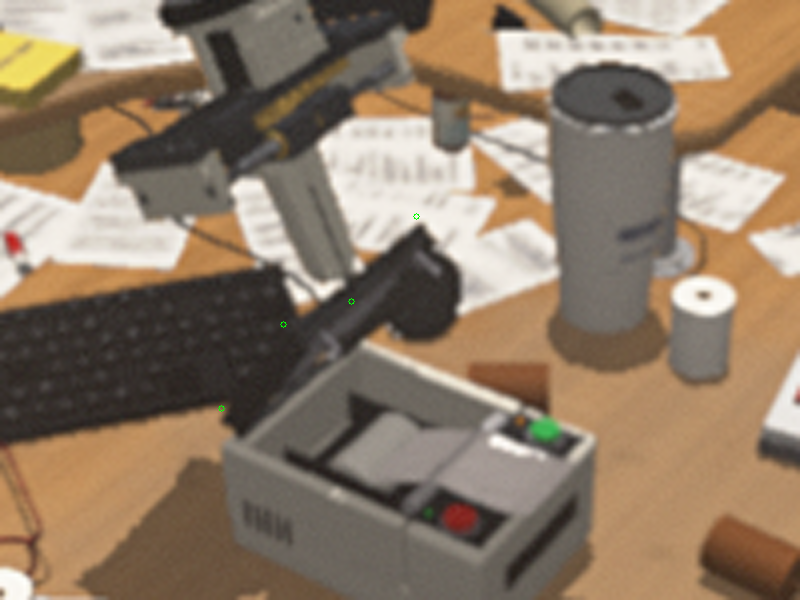

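The picture shows the cover leaning at about 1.0 rad, with its edge from (300,320) to (425,230). The fingertips are right behind it at (335,280), and nothing else has been disturbed. I'll continue down.

```bash
python3 - <<'E'
from h import *
P=np.load("P.npy")
for th in [.85,.7,.55,.4,.3,.22,.16]:
    t=min(.4,th); go(P,tipfor(th,t),t,.06); st(th)
    if np.linalg.norm(sensors.get_ft_force())>15: print("stop");break
else:
    go(P,tipfor(.13,0),0,.04); st("flat")
    z=tipfor(.13,0)[2]; 
    while z>.102:
        z-=.001; go(P,[-.015,0,z],0,.04); F=sensors.get_ft_force(); print(round(z,3),round(F[2],1),end="; ")
        if F[2]>22: break
    st("end")
E
```

```text
0.85 9.25 [-0.2 -0.4  0.1] [0.6502 0.1574 0.3515]
0.7 9.68 [ 0.6 -0.1 -0.7] [0.637  0.1565 0.3418]
0.55 10.1 [ 0.2 -0.3  1.1] [0.6255 0.1557 0.3302]
0.4 10.53 [0.5 0.3 0.6] [0.6161 0.155  0.3169]
0.3 11.05 [ 0.7 -0.4 -0.3] [0.5941 0.1534 0.315 ]
0.22 11.5 [-0.4 -0.5  0.9] [0.5766 0.1522 0.3112]
0.16 11.88 [ 0.4 -0.1  0.1] [0.5635 0.1513 0.3077]
flat 12.78 [-0.3 -0.4  0.6] [0.5332 0.1491 0.3079]
0.121 0.6; 0.12 -0.1; 0.119 -0.1; 0.118 3.5; 0.117 6.2; 0.116 6.8; 0.115 6.2; 0.114 1.8; 0.113 0.3; 0.112 -0.8; 0.111 0.4; 0.11 0.8; 0.109 0.6; 0.108 5.2; 0.107 13.0; 0.106 22.2; end 16.78 [-11.   -2.   22.2] [0.5301 0.1489 0.2939]
```

Resistance rose to about 7 N and dropped, so the catch snapped, and the cover then met its stop. Now I'll lift off and press the green button.

```bash
python3 - <<'E'
from h import *
P=np.load("P.npy")
go(P,[-.015,0,.16],0,.15)
go(P,[-.069,-.049,.15],0,.15); st("above")
p=shoot("top"); cv2.imwrite("pics/t2.png",cv2.resize(p["frame"][140:260,250:370],None,fx=4,fy=4,interpolation=cv2.INTER_CUBIC))
go(P,[-.069,-.049,.100],0,.1)
z=.100
while z>.0895:
    z-=.0007; go(P,[-.069,-.049,z],0,.03); F=sensors.get_ft_force(); print(round(z,4),round(F[2],1),end="; ")
    if F[2]>11: break
env.dwell(.3); st("down")
go(P,[-.069,-.049,.15],0,.1)
go(P,[-.12,-.02,.30],0,.2)
env.goto(np.array([.3,.45,.45]),quat(tool(.4))); st("away")
p=shoot("scene"); a=cv2.resize(p["frame"][98:248,208:408],None,fx=3,fy=3,interpolation=cv2.INTER_CUBIC)
cv2.imwrite("pics/fin.png",a)
E
```

```text
above 17.93 [-0.2  0.5  0.5] [0.48   0.0962 0.336 ]
0.0993 -0.4; 0.0986 -1.1; 0.0979 -0.3; 0.0972 -0.4; 0.0965 -0.6; 0.0958 2.2; 0.0951 2.9; 0.0944 2.4; 0.0937 2.9; 0.093 2.9; 0.0923 4.4; 0.0916 6.8; 0.0909 12.0; down 22.18 [-2.7 -1.  11.6] [0.4798 0.0961 0.2777]
away 25.22 [ 0.3  0.3 -0.2] [0.3006 0.4494 0.4501]
```

View pics/fin.png

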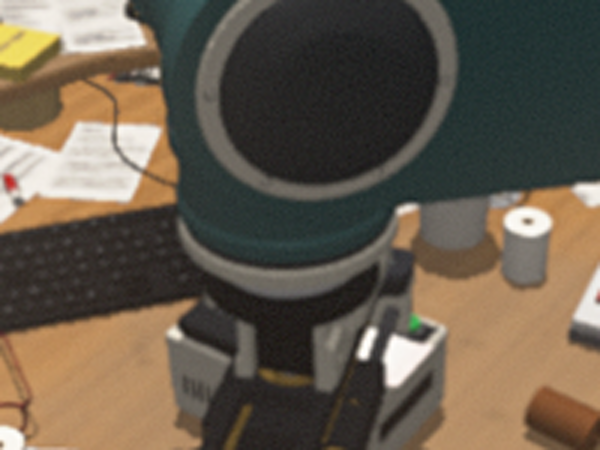

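The force on the button rose from 2 to 4.4 N and then met a hard stop, so it went fully down. The arm blocks this view, so I'll shift it aside for one last check.

```bash
python3 - <<'E'
from h import *
env.goto(np.array([.33,-.2,.50]),quat(tool(0))); st()
p=shoot("scene"); a=cv2.resize(p["frame"][98:248,208:408],None,fx=4,fy=4,interpolation=cv2.INTER_CUBIC)
cv2.imwrite("pics/fin2.png",a)
E
```

```text
27.59 [-0.1  0.5 -0.2] [ 0.3303 -0.1997  0.4999]
```

View pics/fin2.png

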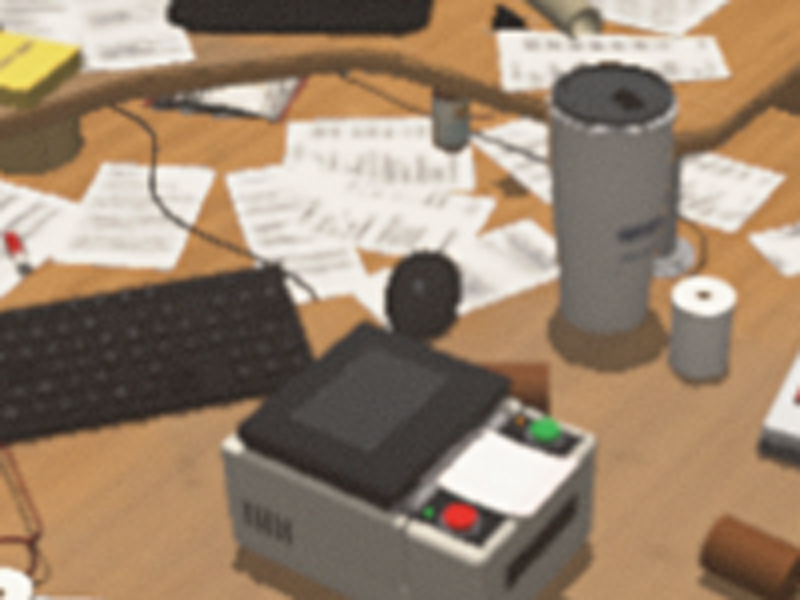

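The cover lies flat and shut, the green button is up at (546,430), and everything else is where it was.

```bash
python3 -c "
from plant import close_job
print(close_job())"
```

```text
the job is handed in; nothing more can be done
None
```

The cover is snapped shut, the green feed button was pressed fully down and came back up, nothing else was seen to move, and the job was handed in at about 28 s.

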